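# Reset the watch timing recorder through its recessed well

### The arm

A 6-joint arm with a two-finger parallel gripper is mounted at the origin on the work surface. World frame = base frame: x ahead of the robot, y to its left, z up, the work surface at z = 0. Lengths are in m, angles in rad, forces in N, time in s.
With the tool pointing down it reaches from about 0.35 to 0.975 m from the base axis. Payload 4.9 kg.
Tool frame: the origin (TCP) lies midway between the tips of the shut fingers; the grasp point (between the pads) lies 19 mm behind it; z points along the fingers, x is the direction in which the jaws open and shut, and the axes are right-handed (so a half turn about z gives the same grasp; the last joint's range is limited). The gripper opens to 85 mm and grips with 20 to 120 N. Pads are 22 mm wide; open, the fingers measure 114 mm over their backs; the gripper's body (76 mm by 85 mm) begins 54 mm behind the grasp point. The pads swing forward as they close: fully open they stand 13 mm farther back than shut.
Start: joints at [1.029, 0.053, 1.613, -0, 1.476, -0.119], TCP at [0.256, 0.57, 0.231] pointing down, gripper open.
Joint ranges: [-3.01, 3.01], [-1.01, 2.22], [0.06, 2.58], [-1.02, 4.17], [0.09, 2.62], [-3.14, 3.14]. Speed limits (rad/s): [2.57, 2.57, 3.14, 3.14, 3.14, 3.14].

### API

Orientations are given as a rotation vector (axis times angle).
In Python, from station import ctrl gives the robot as it stands.
- The arm moves only by the tool step_arm, never from a script. Its argument "increments" is text: rows parted by semicolons, each of 6 numbers parted by spaces: the shift along the tool's x, y, z as a fraction of full scale, then the turn, a rotation vector about the tool's x, y, z as a fraction of full scale. In form: x y z rx ry rz; .... A call has 1 to 12 rows; each row shifts and turns the commanded pose from where the row before left it, along the tool's axes as they then stand; what a row does not reach is not made up. Full scale, the value 1, is 0.025 m for a shift and 0.1 rad for a turn. A row lasts 1/12 s, in which the tool goes at most 41.7 mm and 7.16 degrees, less where a joint would pass 70% of its speed; a pose out of reach is approached as far as the arm can. A call with a number of a shift or a turn outside -1 to 1 is refused whole. A call with a gripper value outside its range is refused whole. "fingers" is the opening, from -1 (shut) to 1 (fully open), so that 0 is half open, set as the call begins (left out, the last holds). The fingers move at their own pace and stop on an object; "newtons" is the grip in N (left out, the last holds). Time passes only in rows, so rows that do not move let the fingers close. It gives the time, the measured TCP pose, the force and the opening at its end, in the units of the state.
- ctrl.get_obs(): the state, without advancing time (a new reading comes with each control period).
- ctrl.get_image(name): name is "side" or "top" or "wrist"; returns a dict with "pixels" (400x640x3 uint8, red, green, blue), "intrinsics" (3x3 intrinsics, pixels), "distortion" ([k1, k2, p1, p2, k3] as OpenCV has them; the pictures are not rectified), "eye" and "orientation" of the camera in the world. Camera axes: x right, y down, z forward; pixel columns grow to the right and rows downward; lengths in m; the calibration is good to about 2 mm. A picture is of the moment at which its call begins. There is no depth.
- ctrl.finish_job(): hands the job in, once; it reports no verdict.
The state is a dict: "t": time; "q": joint angles; "dq": joint speeds; "effort": joint torques, N m; "tool_pos": TCP position; "tool_rot": TCP orientation; "contact_force": force on the tool from outside, world axes, zero at the start; "wrist_torque": the same for the moment, N m; "opening": finger opening in m.
Only numpy, scipy, OpenCV 4.12 (cv2) and the standard library are available. Lean on these libraries where they do the work, as an engineer would, in place of code of your own. Each camera call takes 0.05 s, during which the arm holds its last target.

### The job

On the grey timing recorder, push the dust shutter fully open by its orange tab, reach a fingertip down the well it uncovers and press the sunken red reset key fully down, keeping it down for two seconds. Then let the key come up and push the shutter fully closed again. Only push and press with the fingertips: do not pinch the tab, and leave everything else on the bench where it stands, above all the watch movement on the recorder's pad.

Things in the scene. Friction and masses are not known exactly. Their poses are not given: they have to be found in the camera images.
- recorder: timing recorder: grey box fixed to the bench, 140 (x) by 280 (y) by 50 mm high. Origin under its centre, z up, y along its length. From -y to +y: pad with the movement (y = -98 mm), well (x = y = 0), bare deck for the open shutter (to y = 140). Aluminium guide rails 8 mm high, 6 wide stand on the deck at x = -38.5 and 38.5 mm, from y = -38 to 132. May stand left or right
- well_mouth (a point): centre of the round well's mouth, level with the deck. The well is straight-sided, 48 mm in diameter and 36 mm deep; axes as the recorder's
- key_top (a point): centre of the top of the red reset key, a round disc 30 mm in diameter in the middle of the well. Its top stands 22 mm below the deck when up, 28 mm when fully down; z up
- reset_key (a joint): travel of the reset key in m: 0 up, 0.006 fully down. A spring raises it: about 2 N starts it moving, 5 N holds it fully down
- shutter: dust shutter: dark steel plate, 68 (x) by 62 (y) mm, its top 4 mm above the deck. Origin at its centre on the deck; axes as the recorder's. It slides along the recorder's y: centred over the well (y = 0) it is closed, at y = +70 mm fully open, a stop at each end; from 55 mm the well is wholly clear. Starts 0 to 20 mm open, stays where left (friction 1.5 N)
- tab_foot (a point): upright orange tab on the shutter: 40 (x) by 10 (y) by 20 mm high. This point is the centre of its foot, 4 mm above the deck, 22 mm to the +y side of the shutter's centre; axes as the recorder's. Pushed on its -y face it opens the shutter, on its +y face it closes it. Push it, do not pinch it
- movement_holder: watch movement on a clear round holder, 42 mm in diameter and 22 mm high, with a small steel screw on its side; loose on the recorder's pad, its foot 2 mm above the deck. Origin at the centre of its underside. Must not be moved
- oil_stand: fixed aluminium oil-pot stand, 75 by 190 mm, 30 mm high, with a black oiler pin standing to 86 mm. Origin at the centre of its underside. It stands to the other side of the bench from the recorder
- cork_block: cork block with a movement on it, 54 mm in diameter at the foot, 51 mm high; loose. Origin under its centre. Leave alone
- red_tray: small red plastic tray, 50 by 50 by 16 mm; loose. Origin under its centre. Leave alone
- loupe: black eye loupe standing upright, 46 mm in diameter and high; loose. Origin under its centre. Leave alone
- case_ring: clear plastic ring, 52 mm in diameter and 14 mm high; loose, at the back of the mat. Origin under its centre. Leave alone
- pot: small white ceramic pot, 52 mm in diameter and 50 mm high; loose, at the back of the mat. Origin under its centre. Leave alone

How it is judged:
On the way, in this order (a step that is already met when the one before it is completed fails the run):
1. the shutter is pushed open, off the well (y of shutter in the frame of recorder above 0.05 m), for 0.2 s.
2. the red key is held fully down for at least 1.5 seconds without a break (value of joint reset_key above 0.0045 m), for 1.5 s.
At the end, for the whole second after the job is handed in: the shutter is closed to within 6 mm of its stop, the red key is up again (within 1 mm), and every loose thing rests where it was (the movement on the pad within 8 mm, the others within 10 mm) (y of shutter in the frame of recorder below 0.006 m and value of joint reset_key below 0.001 m and distance of movement_holder from where it was at the start of the episode below 0.008 m and distance of each of cork_block, red_tray, loupe, case_ring, pot from where it was at the start of the episode below 0.01 m and linear speed of each of movement_holder, cork_block, red_tray, loupe, case_ring, pot below 0.01 m/s); the robot touches nothing.
It fails at once if the movement on the recorder's pad is pushed, lifted or carried (more than 8 mm) (distance of movement_holder from where it was at the start of the episode above 0.008 m).
It fails at once if another loose thing is pushed, lifted or carried (more than 10 mm) (distance of any of cork_block, red_tray, loupe, case_ring, pot from where it was at the start of the episode above 0.01 m).
It fails at once if the shutter's tab is pinched between the fingers (contact force between the fingers and shutter above 12 N and y of the grasp point in the frame of tab_foot between -0.007 and 0.007 m and z of the grasp point in the frame of tab_foot below 0.036 m).
It also fails if it takes over 54 s, if anything falls off the work surface, if the arm or the gripper's body presses on something with over 40 N, if the wrist force passes 120 N, or if a joint passes its speed limit or range.

## Working session

There is one attempt and no reset: what is moved stays moved. The work goes in short steps, Python scripts to look and compute and a tool call to move; the robot and the scene stay as the last step left them, time stands still between calls to the robot, and variables do not carry over. Pictures are saved under pics/ and viewed, and the job is handed in when it is done.

Besides the shell and the picture viewer there is one more tool, called as name(argument=value, ...), one argument or row to a line, values as JSON. step_arm: Moves the arm, as the interface text tells. Shift numbers are shares of 0.025 m and turn numbers shares of 0.1 rad, none past 1 either way. Its arguments: {"type":"object","properties":{"increments":{"type":"string"},"fingers":{"type":"number"},"newtons":{"type":"number"}},"required":["increments"]}

```bash
mkdir -p pics; ls; python3 - <<'E'
from station import ctrl
import cv2,numpy as np
o=ctrl.get_obs();print(o)
for n in("side","top","wrist"):
    d=ctrl.get_image(n);cv2.imwrite(f"pics/{n}0.png",d["pixels"][:,:,::-1]);print(n,d["intrinsics"],d["distortion"],d["eye"],d["orientation"])
E
```

```text
pics
{'t': 0.0, 'q': array([ 1.02900971e+00,  5.33324960e-02,  1.61429163e+00, -1.64926750e-05,
        1.47598045e+00, -1.19018533e-01]), 'dq': array([-0.0001436 , -0.00156292,  0.0007006 ,  0.00048075,  0.00082007,
        0.00036475]), 'effort': array([-1.17653258e-04, -3.93684053e+01, -3.70173526e+01, -2.41246507e-04,
        7.21282893e-03, -3.72272530e-05]), 'tool_pos': array([0.25612298, 0.56943411, 0.23007953]), 'tool_rot': array([ 2.63732622,  1.70542067, -0.00282665]), 'contact_force': array([-0.74016376,  0.142984  , -0.01038508]), 'wrist_torque': array([-0.04812085,  0.01508815,  0.04620723]), 'opening': 0.08549198067568954}
side [[444.96339118   0.         317.82442384]
 [  0.         444.96339118 194.40915554]
 [  0.           0.           1.        ]] [-0.05821148  0.          0.          0.          0.        ] [ 0.54433318 -0.73865688  0.57636883] [-2.2019281   0.04571637 -0.02266641]
top [[362.92532149   0.         328.24385626]
 [  0.         362.92532149 189.08055179]
 [  0.           0.           1.        ]] [0.02086816 0.         0.         0.         0.        ] [ 0.50470937 -0.00639831  0.81415556] [-2.17838512  2.1288784  -0.12586905]
wrist [[337.62121104   0.         318.53180622]
 [  0.         337.62121104 191.33260734]
 [  0.           0.           1.        ]] [0.00822932 0.         0.         0.         0.        ] [0.19030353 0.59998773 0.37325055] [2.42598511 1.57029251 0.2255816 ]
```

View pics/top0.png

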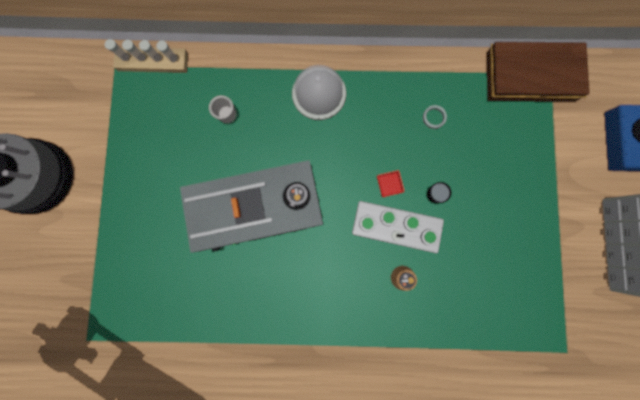

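View pics/side0.png

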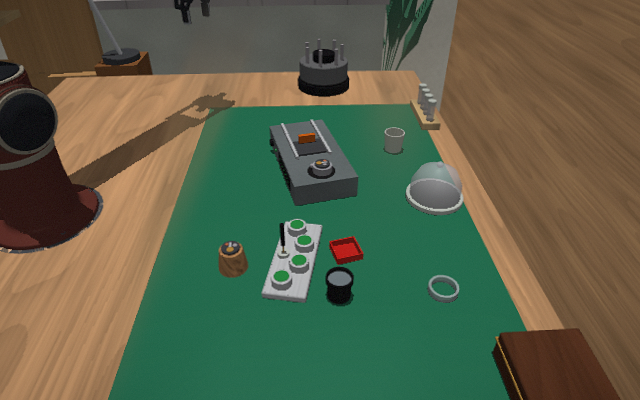

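View pics/wrist0.png

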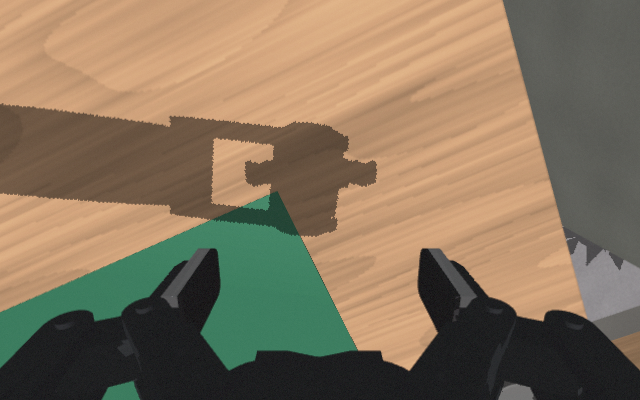

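The top view shows the recorder at about (250,207), on the left (+y) side, with its open end to the left. The tab is at (235,207) and the movement at (296,195). The side view has the tab at (307,138). I'll measure these next.

```bash
cat > h.py <<'E'
import cv2,numpy as np
from scipy.spatial.transform import Rotation as R
from station import ctrl
def ray(d,uv):
    n=cv2.undistortPoints(np.array(uv,float).reshape(-1,1,2),d["intrinsics"],np.array(d["distortion"])).reshape(-1,2)
    v=np.c_[n,np.ones(len(n))]@R.from_rotvec(d["orientation"]).as_matrix().T
    return np.array(d["eye"]),v
def onz(d,uv,z):
    e,v=ray(d,uv); return e+v*((z-e[2])/v[:,2])[:,None]
def tri(d1,u1,d2,u2):
    e1,v1=ray(d1,[u1]);e2,v2=ray(d2,[u2])
    A=np.c_[v1[0],-v2[0]];s=np.linalg.lstsq(A,e2-e1,rcond=None)[0]
    p,q=e1+s[0]*v1[0],e2+s[1]*v2[0];return (p+q)/2,np.linalg.norm(p-q)
def proj(d,P):
    Rm=R.from_rotvec(d["orientation"]).as_matrix().T
    return cv2.projectPoints(np.array(P,float).reshape(-1,1,3),cv2.Rodrigues(Rm)[0],-Rm@np.array(d["eye"]),d["intrinsics"],np.array(d["distortion"]))[0].reshape(-1,2)
def orange(d):
    h=cv2.cvtColor(d["pixels"],cv2.COLOR_RGB2HSV)
    return cv2.inRange(h,(5,190,90),(16,255,255))
def big(m,box=None):
    c=cv2.findContours(m,cv2.RETR_EXTERNAL,cv2.CHAIN_APPROX_NONE)[0]
    return sorted(c,key=cv2.contourArea)[::-1]
E
python3 - <<'E'
from h import *
d=ctrl.get_image("top");s=ctrl.get_image("side")
p=d["pixels"]; h=cv2.cvtColor(p,cv2.COLOR_RGB2HSV)
print(h[225,215],h[190,200],h[205,250],h[207,235],h[280,250])
m=np.zeros((400,640),np.uint8);roi=(slice(150,265),slice(170,335))
m[roi]=(255-cv2.inRange(h,(60,90,0),(95,255,255)))[roi]
c=big(m)[0]; print(cv2.contourArea(c),cv2.minAreaRect(c), cv2.approxPolyDP(c,5,True).reshape(-1,2).tolist())
for nm,x in(("t",d),("s",s)):
    for k in big(orange(x))[:3]: print(nm,cv2.contourArea(k),cv2.minAreaRect(k),cv2.boundingRect(k))
for nm,x,(a,b,c_,e) in(("top",d,(150,265,165,335)),("side",s,(105,215,255,370))):
    z=cv2.resize(x["pixels"][a:b,c_:e,::-1],None,fx=4.7,fy=4.7,interpolation=cv2.INTER_CUBIC);cv2.imwrite(f"pics/{nm}_z.png",z)
E
```

```text
[ 99  15 116] [100  13 117] [120  10  80] [ 13 179 184] [ 77 124 132]
8959.5 ((249.99337768554688, 206.843505859375), (69.63153839111328, 136.7394561767578), 78.11134338378906) [[309, 160], [181, 186], [190, 251], [321, 225]]
t 0.0 ((237.0, 204.0), (0.0, 0.0), 0.0) (237, 204, 1, 1)
t 0.0 ((237.0, 206.0), (0.0, 0.0), 0.0) (237, 206, 1, 1)
s 76.0 ((306.70001220703125, 137.6000213623047), (8.310327529907227, 15.380306243896484), 82.87498474121094) (299, 133, 16, 10)
```

View pics/top_z.png

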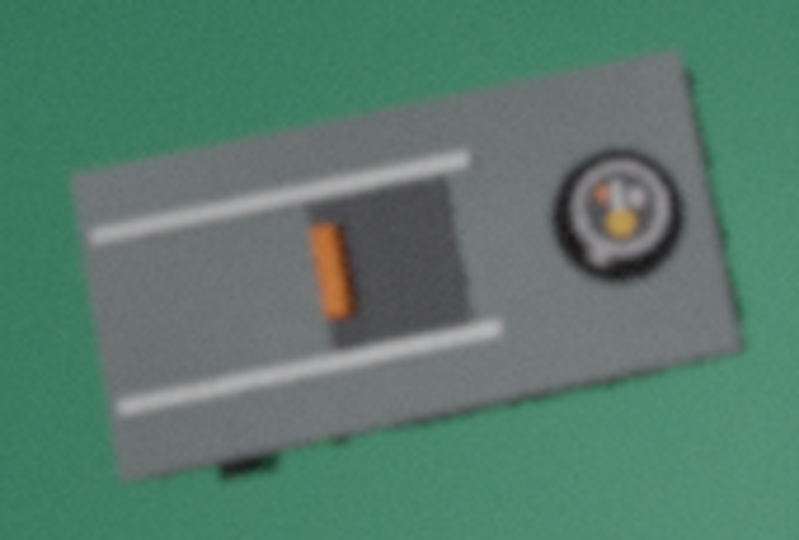

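View pics/side_z.png

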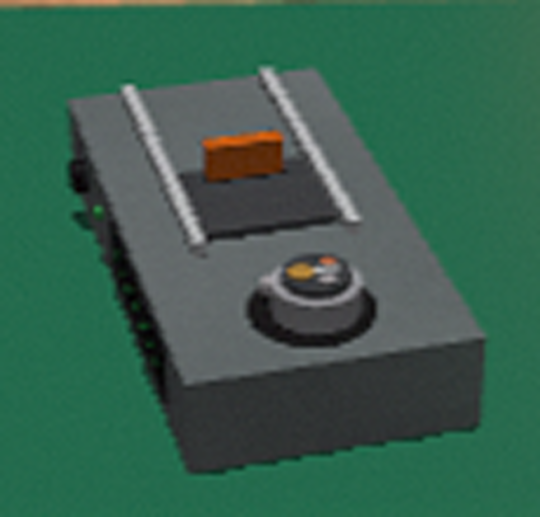

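```bash
python3 - <<'E'
from h import *
d=ctrl.get_image("top");s=ctrl.get_image("side")
T=lambda a:np.array(a,float)/4.7+[165,150]-0.4
S=lambda a:np.array(a,float)/4.7+[255,105]-0.4
c=onz(d,T([(72,175),(680,50),(743,350),(122,480)]),.05)
print("corners",c.round(4).tolist(),[np.linalg.norm(c[i]-c[i-1]).round(4) for i in range(4)],c.mean(0))
cs=onz(s,S([(70,100),(320,70),(485,338),(190,384)]),.05);print("side corners",cs.round(4).tolist(),cs.mean(0))
# order +x+y? top: c0=(+x,+y) c1=(+x,-y) c2=(-x,-y) c3=(-x,+y)
for k in (c,):
  v=(k[0]+k[3]-k[1]-k[2])[:2];print("yaw",np.arctan2(-v[0],v[1]))
v=(cs[0]+cs[1]-cs[2]-cs[3])[:2];print("yaw s",np.arctan2(-v[0],v[1]))
r=onz(d,T([(93,237),(467,158),(122,408),(500,328)]),.058);print("rails",r.round(4).tolist(),np.linalg.norm(r[0]-r[1]),np.linalg.norm(r[2]-r[3]))
for a,b in((0,1),(2,3)):
  v=(r[a]-r[b])[:2];print("yaw",np.arctan2(-v[0],v[1]))
yaw=np.arctan2(-(r[0]+r[2]-r[1]-r[3])[0],(r[0]+r[2]-r[1]-r[3])[1])
M=np.array([[np.cos(yaw),-np.sin(yaw)],[np.sin(yaw),np.cos(yaw)]])
cr=r.mean(0)[:2]-M@[0,.047];print("centre from rails",cr,"yaw",yaw)
t=onz(d,T([(311,226),(335,222),(352,316),(328,320)]),.074);print("tabtop",t.mean(0),((t[:,:2]-cr)@M).round(4).tolist())
pt=onz(d,T([(310,208),(447,178),(470,320),(335,348)]),.054);print("plate",((pt[:,:2]-cr)@M).round(4).tolist())
mv=onz(d,T([(620,212)]),.074);print("mov",(mv[:,:2]-cr)@M)
rs=onz(s,S([(128,88),(200,245),(266,70),(352,218)]),.058);print("rails side",rs.round(4).tolist(),rs.mean(0)[:2]-M@[0,.047])
ts=onz(s,S([(204,141),(282,133)]),.074);print("tabtop side",((ts[:,:2]-cr)@M).round(4).tolist())
E
```

```text
corners [[0.5977, 0.3152, 0.05], [0.6614, 0.0425, 0.05], [0.5259, 0.0104, 0.05], [0.4627, 0.283, 0.05]] [np.float64(0.1389), np.float64(0.28), np.float64(0.1393), np.float64(0.2798)] [0.56192282 0.16275459 0.05      ]
side corners [[0.4632, 0.2807, 0.05], [0.6002, 0.3106, 0.05], [0.6612, 0.0411, 0.05], [0.5282, 0.0105, 0.05]] [0.56319889 0.16072507 0.05      ]
yaw 0.22870594791330776
yaw s 0.2294888273637688
rails [[0.5692, 0.3004, 0.058], [0.6084, 0.1359, 0.058], [0.4942, 0.2822, 0.058], [0.5329, 0.1179, 0.058]] 0.16910577274338717 0.1687931268496829
yaw 0.2340568187899712
yaw 0.23121482821436717
centre from rails [0.56201844 0.16337812] yaw 0.23263713829970556
tabtop [0.55541076 0.1895333  0.074     ] [[0.0207, 0.0322], [0.0203, 0.0217], [-0.0216, 0.0217], [-0.0211, 0.0322]]
plate [[0.032, 0.0362], [0.0325, -0.0263], [-0.0323, -0.0246], [-0.032, 0.0363]]
mov [[-0.00132637 -0.10073223]]
rails side [[0.495, 0.2777, 0.058], [0.5332, 0.1138, 0.058], [0.5699, 0.2959, 0.058], [0.6069, 0.1358, 0.058]] [0.56206718 0.16006873]
tabtop side [[-0.02, 0.0291], [0.0197, 0.0265]]
```

Deck corners and rails from both views agree to about 2–3 mm with the stated sizes: centre (0.562, 0.162), yaw 0.231, tab centre at recorder y≈27 mm (shutter about 5 mm open). I'll turn the tool first so its x is along the recorder's x, with the fingers shut.

```bash
cat >> h.py <<'E'
C=np.array([.562,.162]);YAW=.231
M2=np.array([[np.cos(YAW),-np.sin(YAW)],[np.sin(YAW),np.cos(YAW)]])
RT=R.from_matrix(np.array([[np.cos(YAW),np.sin(YAW),0],[np.sin(YAW),-np.cos(YAW),0],[0,0,-1]]))
def go(rx,ry,z):
    o=ctrl.get_obs();t=R.from_rotvec(o["tool_rot"]);P=np.r_[C+M2@[rx,ry],z]
    print("t",o["t"],"rec xy",((o["tool_pos"][:2]-C)@M2).round(4),"z",o["tool_pos"][2].round(4),"F",o["contact_force"].round(2),"op",o["opening"])
    print("shift units",(t.inv().apply(P-o["tool_pos"])/.025).round(3),"turn units",((t.inv()*RT).as_rotvec()/.1).round(3))
E
python3 -c "
from h import *
go(0,-.005,.12)"
```

```text
t 0.35 rec xy [-0.2041  0.467 ] z 0.231 F [ 0.42 -0.1  -0.15] op 0.08521027783386788
shift units [-10.018  17.964   4.443] turn units [2.00e-03 5.00e-03 9.17e+00]
```

step_arm(
  increments="0 0 0 0 0 0.917; 0 0 0 0 0 0.917; 0 0 0 0 0 0.917; 0 0 0 0 0 0.917; 0 0 0 0 0 0.917; 0 0 0 0 0 0.917; 0 0 0 0 0 0.917; 0 0 0 0 0 0.917; 0 0 0 0 0 0.917; 0 0 0 0 0 0.917; 0 0 0 0 0 0; 0 0 0 0 0 0",
  fingers=-1,
  newtons=40,
)

```text
t: 1.35
tool_pos: [0.2565, 0.5699, 0.2313]
tool_rot: [3.12, 0.366, 0.0]
contact_force: [0.5, -0.7, -0.4]
opening: -0.0001
```

```bash
python3 -c "
from h import *
go(0,-.005,.12)"
```

```text
t 1.35 rec xy [-0.204  0.467] z 0.2313 F [ 0.48 -0.71 -0.4 ] op -0.00014518683831789733
shift units [ 8.118 18.9    4.452] turn units [ 0.    -0.     0.023]
```

step_arm(
  increments="0.338 0.787 0 0 0 0; 0.338 0.787 0 0 0 0; 0.338 0.787 0 0 0 0; 0.338 0.787 0 0 0 0; 0.338 0.787 0 0 0 0; 0.338 0.787 0 0 0 0; 0.338 0.787 0 0 0 0; 0.338 0.787 0 0 0 0; 0.338 0.787 0 0 0 0; 0.338 0.787 0 0 0 0; 0.338 0.787 0 0 0 0; 0.338 0.787 0 0 0 0",
)

```text
t: 2.35
tool_pos: [0.4097, 0.3624, 0.2314]
tool_rot: [-3.12, -0.366, -0.0]
contact_force: [0.3, 1.0, -0.2]
opening: -0.0001
```

step_arm(
  increments="0.338 0.787 0.28 0 0 0; 0.338 0.787 0.28 0 0 0; 0.338 0.787 0.28 0 0 0; 0.338 0.787 0.28 0 0 0; 0.338 0.787 0.28 0 0 0; 0.338 0.787 0.28 0 0 0; 0.338 0.787 0.28 0 0 0; 0.338 0.787 0.28 0 0 0; 0.338 0.787 0.28 0 0 0; 0.338 0.787 0.28 0 0 0; 0.338 0.787 0.28 0 0 0; 0.338 0.787 0.28 0 0 0",
)

```text
t: 3.35
tool_pos: [0.5625, 0.1558, 0.147]
tool_rot: [-3.12, -0.366, -0.0]
contact_force: [-0.2, 0.5, 0.3]
opening: 0.0
```

step_arm(
  increments="0 0 0 0 0 0; 0 0 0 0 0 0; 0 0 0 0 0 0; 0 0 0 0 0 0",
)

```text
t: 3.68
tool_pos: [0.5618, 0.1575, 0.1478]
tool_rot: [-3.12, -0.364, -0.001]
contact_force: [-0.1, 1.0, -0.4]
opening: 0.0002
```

```bash
python3 - <<'E'
from h import *
go(0,-.005,.10)
d=ctrl.get_image("wrist");cv2.imwrite("pics/w1.png",d["pixels"][:,:,::-1])
def P(x,y,z): return np.r_[C+M2@[x,y],z]
print(proj(d,[P(0,-.005,.06),P(0,0,.05),P(.0385,-.038,.058),P(-.0385,-.038,.058),P(0,-.098,.074)]).round(0).tolist())
o=ctrl.get_obs();print(proj(d,[o["tool_pos"]]))
d=ctrl.get_image("top");cv2.imwrite("pics/t1.png",cv2.resize(d["pixels"][100:300,130:390,::-1],None,fx=3,fy=3))
E
```

```text
t 3.6833 rec xy [-0.0012 -0.0043] z 0.1478 F [-0.07  0.98 -0.43] op 0.0001885112125176871
shift units [0.048 0.027 1.913] turn units [-0.002 -0.007  0.016]
[[320.0, 198.0], [320.0, 188.0], [371.0, 239.0], [268.0, 239.0], [320.0, 321.0]]
[[318.22778255 253.66656158]]
```

View pics/w1.png

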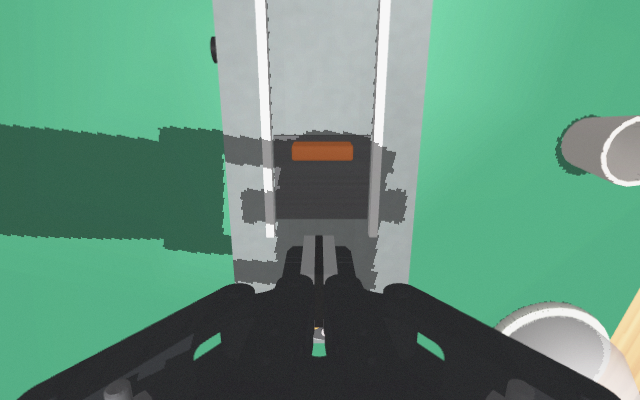

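View pics/t1.png

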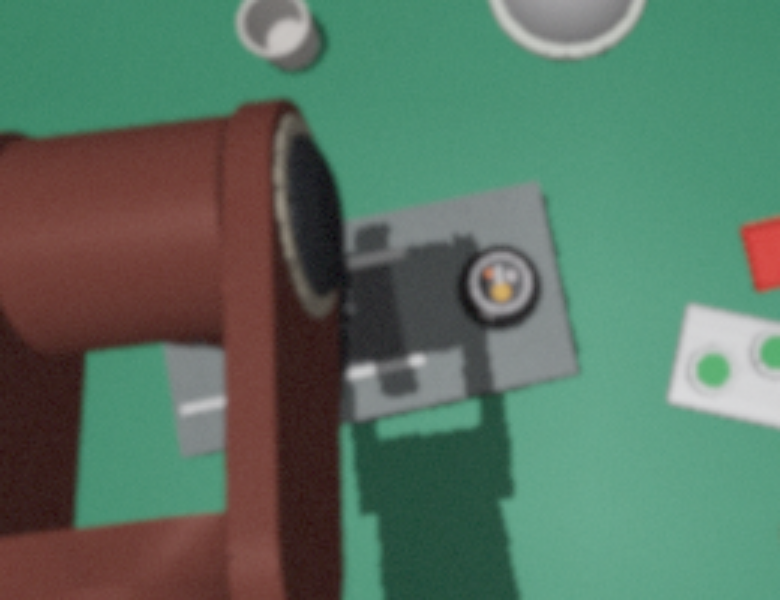

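The wrist view has the rail ends at (270,237) and (373,235), against predictions of (268,239) and (371,239). That is within about 1.5 mm. The tab is at (322,151). I'll go down beside its -y face.

step_arm(
  increments="0.08 0 0.5 0 0 0; 0 0 0.5 0 0 0; 0 0 0.5 0 0 0; 0 0 0.5 0 0 0; 0 0 0.5 0 0 0; 0 0 0.5 0 0 0; 0 0 0.44 0 0 0; 0 0 0 0 0 0; 0 0 0 0 0 0",
)

```text
t: 4.53
tool_pos: [0.5632, 0.1571, 0.0601]
tool_rot: [3.121, 0.362, -0.003]
contact_force: [-0.2, -0.1, 0.6]
opening: -0.0
```

```bash
python3 - <<'E'
from h import *
go(0.001,.074,.062)
d=ctrl.get_image("wrist");cv2.imwrite("pics/w2.png",d["pixels"][:,:,::-1])
d=ctrl.get_image("side");cv2.imwrite("pics/s2.png",cv2.resize(d["pixels"][60:220,220:400,::-1],None,fx=3.7,fy=3.7))
E
```

```text
t 4.5333 rec xy [ 0.0001 -0.0051] z 0.0601 F [-0.21 -0.08  0.65] op -6.251267277539606e-06
shift units [ 0.036 -3.164 -0.075] turn units [-0.002  0.02  -0.001]
```

View pics/w2.png

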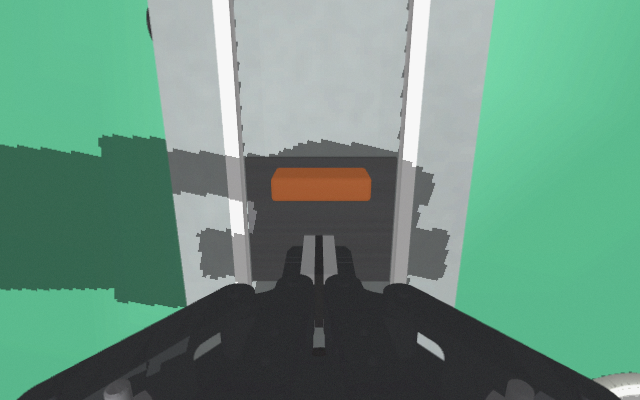

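View pics/s2.png

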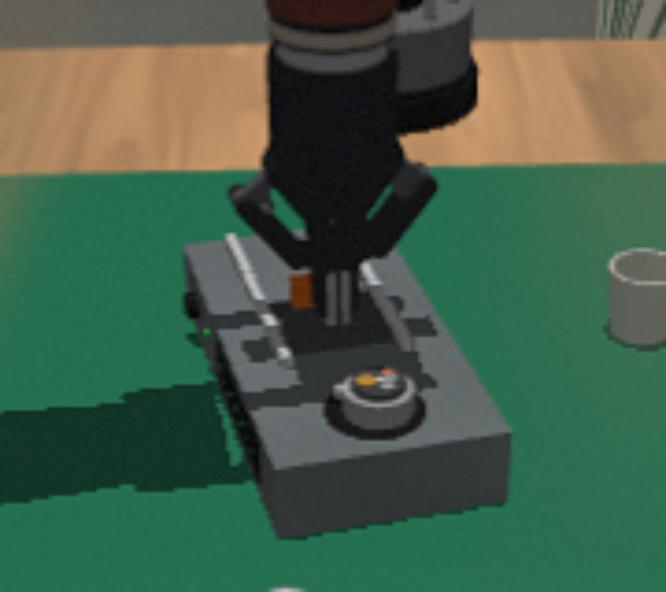

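The fingertips stand beside the tab, whose face is at (320,190) in the wrist view. I'll push it open.

step_arm(
  increments="0.03 -0.25 -0.05 0 0 0; 0 -0.25 0 0 0 0; 0 -0.25 0 0 0 0; 0 -0.25 0 0 0 0; 0 -0.25 0 0 0 0; 0 -0.25 0 0 0 0; 0 -0.25 0 0 0 0; 0 -0.25 0 0 0 0; 0 -0.25 0 0 0 0; 0 -0.25 0 0 0 0; 0 -0.25 0 0 0 0; 0 -0.25 0 0 0 0",
)

```text
t: 5.63
tool_pos: [0.5473, 0.231, 0.0625]
tool_rot: [3.121, 0.362, -0.0]
contact_force: [1.3, -2.3, 1.7]
opening: 0.0002
```

step_arm(
  increments="0 -0.08 0 0 0 0; 0 -0.08 0 0 0 0; 0 0 0 0 0 0; 0 0 0 0 0 0",
)

```text
t: 5.97
tool_pos: [0.546, 0.2344, 0.0621]
tool_rot: [-3.12, -0.362, 0.002]
contact_force: [0.4, 0.2, -0.7]
opening: 0.0001
```

```bash
python3 - <<'E'
from h import *
go(0.001,.076,.062)
d=ctrl.get_image("wrist");cv2.imwrite("pics/w3.png",d["pixels"][:,:,::-1])
d=ctrl.get_image("side");cv2.imwrite("pics/s3.png",cv2.resize(d["pixels"][60:220,220:400,::-1],None,fx=3.7,fy=3.7))
E
```

```text
t 5.9667 rec xy [0.001  0.0742] z 0.0621 F [ 0.4   0.17 -0.67] op 0.00012205712198081773
shift units [-0.    -0.074  0.005] turn units [-0.006  0.012 -0.   ]
```

View pics/w3.png

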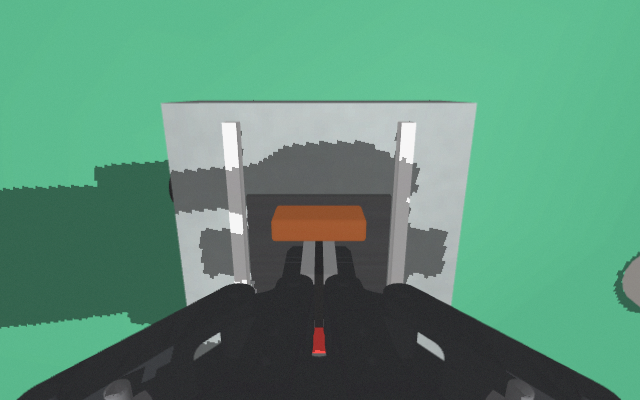

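View pics/s3.png

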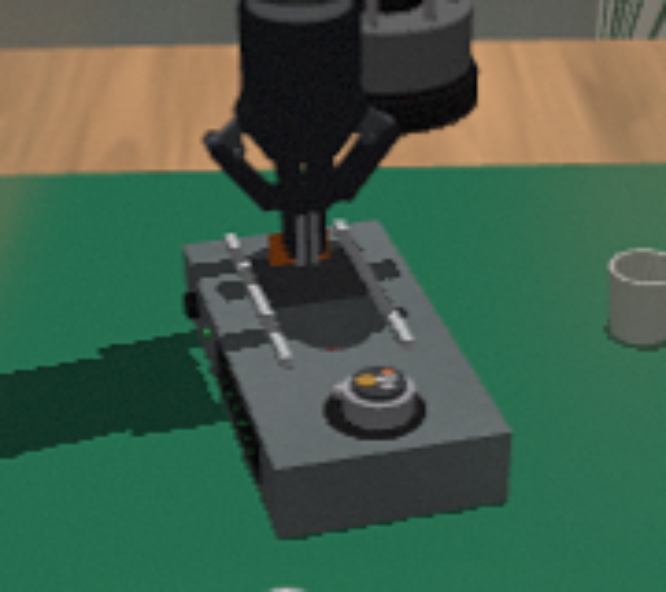

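The shutter is mostly open: the tab front edge is at row 240 in the wrist view and red is visible below. I'll push gently on to the stop.

step_arm(
  increments="0 -0.06 0 0 0 0; 0 -0.06 0 0 0 0; 0 0 0 0 0 0",
)

```text
t: 6.32
tool_pos: [0.5456, 0.237, 0.0622]
tool_rot: [3.12, 0.362, -0.001]
contact_force: [0.8, -1.2, -0.6]
opening: 0.0001
```

step_arm(
  increments="0 -0.06 0 0 0 0; 0 0 0 0 0 0",
)

```text
t: 6.48
tool_pos: [0.5454, 0.2379, 0.0622]
tool_rot: [3.119, 0.362, -0.001]
contact_force: [0.1, -3.9, -1.3]
opening: -0.0001
```

step_arm(
  increments="0 -0.06 0 0 0 0; 0 0 0 0 0 0",
)

```text
t: 6.65
tool_pos: [0.5453, 0.238, 0.0622]
tool_rot: [3.116, 0.362, -0.001]
contact_force: [0.8, -9.4, 0.3]
opening: -0.0005
```

The reaction force has jumped to 9 N, so the shutter is on its stop. I'll back off, lift and move over the well.

step_arm(
  increments="0 0.3 0 0 0 0; 0 0.3 0 0 0 0; 0 0.3 -0.5 0 0 0; 0 0.4 -0.5 0 0 0; 0 0.4 -0.5 0 0 0; 0 0.4 0 0 0 0; 0 0.4 0 0 0 0; 0 0.4 0 0 0 0; 0 0.22 0 0 0 0; 0 0 0 0 0 0; 0 0 0 0 0 0",
)

```text
t: 7.57
tool_pos: [0.5626, 0.1638, 0.0992]
tool_rot: [-3.121, -0.361, 0.002]
contact_force: [1.1, -0.3, 0.4]
opening: -0.0001
```

```bash
python3 - <<'E'
from h import *
go(0.001,0,.055)
def P(x,y,z): return np.r_[C+M2@[x,y],z]
d=ctrl.get_image("wrist");cv2.imwrite("pics/w4.png",d["pixels"][:,:,::-1])
print(proj(d,[P(.024,0,.05),P(-.024,0,.05),P(0,.024,.05),P(0,.039,.054),P(0.0385,.132,.058),P(-.0385,.132,.058)]).round(0).tolist())
d=ctrl.get_image("side");cv2.imwrite("pics/s4.png",cv2.resize(d["pixels"][60:220,220:400,::-1],None,fx=3.7,fy=3.7))
E
```

```text
t 7.5667 rec xy [0.001  0.0016] z 0.0992 F [ 1.11 -0.34  0.4 ] op -0.0001093012894852537
shift units [0.003 0.065 1.77 ] turn units [-0.004  0.014 -0.008]
[[356.0, 219.0], [277.0, 219.0], [317.0, 181.0], [317.0, 157.0], [397.0, -36.0], [235.0, -36.0]]
```

View pics/w4.png

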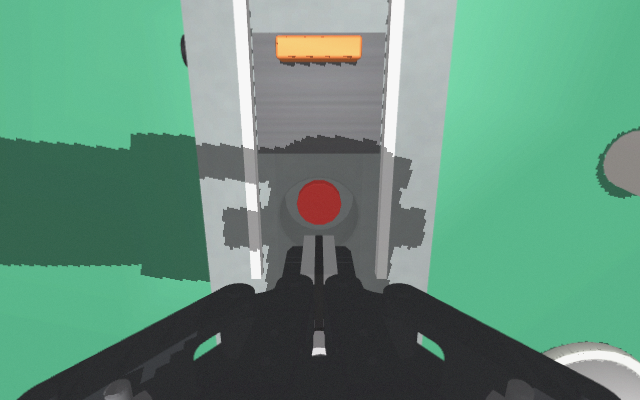

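View pics/s4.png

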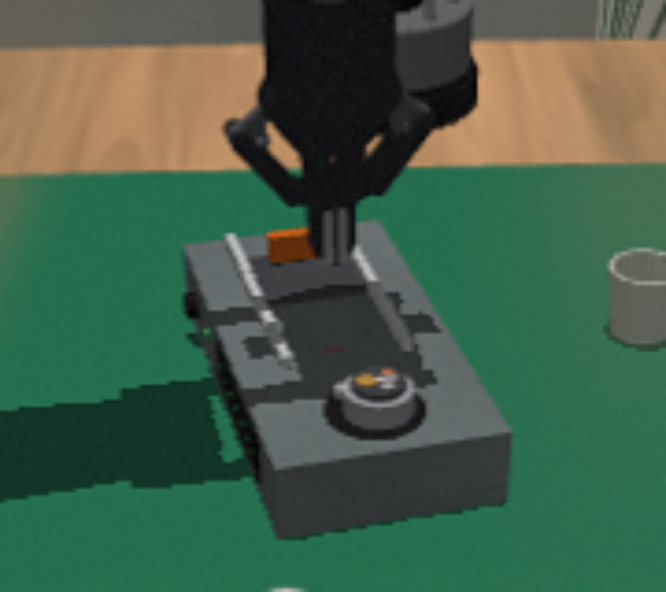

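In the wrist view the well mouth spans about x 281–356 with its top at row 178, and the red key is at (319,202). I'll compute the key's centre.

```bash
python3 - <<'E'
from h import *
d=ctrl.get_image("wrist");h=cv2.cvtColor(d["pixels"],cv2.COLOR_RGB2HSV)
m=cv2.inRange(h,(0,150,60),(6,255,255))|cv2.inRange(h,(172,150,60),(180,255,255))
k=[c for c in big(m)[:4] if 150<c[:,0,1].mean()<240][0]
e=cv2.fitEllipse(k);print(e,cv2.boundingRect(k))
p=onz(d,[e[0]],.028);print(p,(p[:,:2]-C)@M2)
q=onz(d,k[:,0,:],.028);print("size",((q[:,:2]-C)@M2).ptp(0) if hasattr(q,'ptp') else np.ptp((q[:,:2]-C)@M2,axis=0))
print(proj(d,[ctrl.get_obs()["tool_pos"]]))
go(.001,.0015,.05)
E
```

```text
((318.3155517578125, 202.5911102294922), (42.48979949951172, 43.576377868652344), 3.1527864933013916) (297, 181, 44, 44)
[[0.56230844 0.1657004  0.028     ]] [[0.00114746 0.00353149]]
size [0.02887266 0.03033736]
[[318.35589762 253.64823633]]
t 7.7167 rec xy [0.0013 0.0023] z 0.0996 F [ 0.29 -0.04  0.27] op -0.00028012550735670834
shift units [-0.009  0.031  1.985] turn units [-0.002  0.008  0.005]
```

The wrist measurement (1.1, 3.5 mm) and the stop contact (about 2 mm) both put the well about 2 mm towards +y of my frame, so the present position is centred. I'll go down, watching force.

step_arm(
  increments="0 0 0.4 0 0 0; 0 0 0.4 0 0 0; 0 0 0.4 0 0 0; 0 0 0.4 0 0 0; 0 0 0.4 0 0 0; 0 0 0.3 0 0 0; 0 0 0.2 0 0 0; 0 0 0.1 0 0 0; 0 0 0 0 0 0",
)

```text
t: 8.47
tool_pos: [0.5626, 0.1641, 0.0343]
tool_rot: [3.121, 0.362, -0.002]
contact_force: [-0.2, 1.0, 0.3]
opening: 0.0002
```

step_arm(
  increments="0 0 0.08 0 0 0; 0 0 0.08 0 0 0; 0 0 0.08 0 0 0; 0 0 0 0 0 0",
)

```text
t: 8.8
tool_pos: [0.563, 0.1642, 0.029]
tool_rot: [3.121, 0.362, -0.0]
contact_force: [0.1, 0.5, -0.2]
opening: -0.0003
```

```bash
python3 - <<'E'
from h import *
go(0.001,0.002,.022)
d=ctrl.get_image("side");cv2.imwrite("pics/s5.png",cv2.resize(d["pixels"][60:220,220:400,::-1],None,fx=3.7,fy=3.7))
E
```

```text
t 8.8 rec xy [0.0015 0.0019] z 0.029 F [ 0.09  0.52 -0.17] op -0.000344394395771762
shift units [-0.019 -0.005  0.278] turn units [0. 0. 0.]
```

View pics/s5.png

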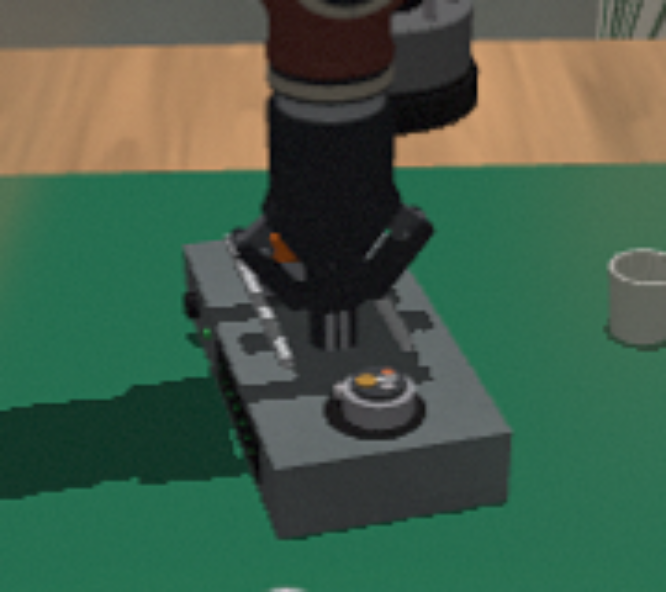

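The fingers are inside the well with the links clear of the rails and no force yet. I'll press in small steps.

step_arm(
  increments="0 0 0.06 0 0 0; 0 0 0.06 0 0 0; 0 0 0 0 0 0",
)

```text
t: 9.1
tool_pos: [0.5634, 0.1642, 0.0264]
tool_rot: [-3.121, -0.362, -0.001]
contact_force: [0.1, -0.2, 2.4]
opening: -0.0001
```

step_arm(
  increments="0 0 0.06 0 0 0; 0 0 0.04 0 0 0; 0 0 0 0 0 0",
)

```text
t: 9.35
tool_pos: [0.5634, 0.1642, 0.0239]
tool_rot: [-3.121, -0.362, -0.001]
contact_force: [-0.1, -0.3, 4.3]
opening: -0.0
```

step_arm(
  increments="0 0 0.04 0 0 0; 0 0 0 0 0 0; 0 0 0 0 0 0",
)

```text
t: 9.6
tool_pos: [0.5635, 0.1642, 0.0229]
tool_rot: [-3.121, -0.362, -0.001]
contact_force: [-0.6, -0.2, 4.5]
opening: 0.0004
```

step_arm(
  increments="0 0 0.04 0 0 0; 0 0 0.02 0 0 0; 0 0 0 0 0 0",
)

```text
t: 9.85
tool_pos: [0.5635, 0.1642, 0.022]
tool_rot: [3.121, 0.362, 0.001]
contact_force: [-1.6, -0.4, 9.2]
opening: -0.0003
```

step_arm(
  increments="0 0 0.04 0 0 0; 0 0 0 0 0 0; 0 0 0 0 0 0",
)

```text
t: 10.1
tool_pos: [0.5635, 0.1642, 0.0219]
tool_rot: [3.12, 0.362, 0.0]
contact_force: [-4.9, -1.6, 14.5]
opening: 0.0
```

The key has bottomed: TCP z = 0.022 as expected, and the force is rising past the spring's 5 N. I'll hold for over 2 s.

step_arm(
  increments="0 0 0 0 0 0; 0 0 0 0 0 0; 0 0 0 0 0 0; 0 0 0 0 0 0; 0 0 0 0 0 0; 0 0 0 0 0 0; 0 0 0 0 0 0; 0 0 0 0 0 0; 0 0 0 0 0 0; 0 0 0 0 0 0; 0 0 0 0 0 0; 0 0 0 0 0 0",
)

```text
t: 11.1
tool_pos: [0.5635, 0.1642, 0.0219]
tool_rot: [3.12, 0.362, 0.0]
contact_force: [-4.7, 0.2, 12.8]
opening: -0.0003
```

step_arm(
  increments="0 0 0 0 0 0; 0 0 0 0 0 0; 0 0 0 0 0 0; 0 0 0 0 0 0; 0 0 0 0 0 0; 0 0 0 0 0 0; 0 0 0 0 0 0; 0 0 0 0 0 0; 0 0 0 0 0 0; 0 0 0 0 0 0; 0 0 0 0 0 0; 0 0 0 0 0 0",
)

```text
t: 12.1
tool_pos: [0.5635, 0.1643, 0.0219]
tool_rot: [3.12, 0.362, 0.0]
contact_force: [-5.0, -2.3, 14.2]
opening: -0.0
```

step_arm(
  increments="0 0 0 0 0 0; 0 0 0 0 0 0; 0 0 0 0 0 0; 0 0 0 0 0 0; 0 0 0 0 0 0; 0 0 0 0 0 0",
)

```text
t: 12.6
tool_pos: [0.5635, 0.1642, 0.0219]
tool_rot: [3.121, 0.362, 0.0]
contact_force: [-4.5, -1.3, 13.6]
opening: -0.0002
```

```bash
python3 - <<'E'
from h import *
go(0.001,0.125,.13)
d=ctrl.get_image("side");cv2.imwrite("pics/s6.png",cv2.resize(d["pixels"][60:220,220:400,::-1],None,fx=3.7,fy=3.7))
E
```

```text
t 12.6 rec xy [0.002  0.0018] z 0.0219 F [-4.46 -1.29 13.6 ] op -0.00019977130260931348
shift units [-0.038 -4.926 -4.324] turn units [ 0.001 -0.001  0.001]
```

View pics/s6.png

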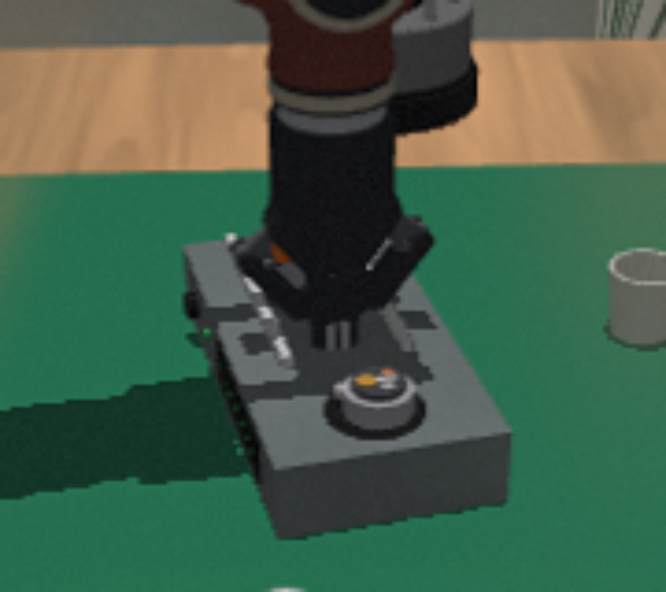

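The key was held down 2.5 s. Next: straight up, over the tab, and down on its +y side.

step_arm(
  increments="0 0 -0.2 0 0 0; 0 0 -0.3 0 0 0; 0 0 -0.5 0 0 0; 0 0 -0.5 0 0 0; 0 0 -0.5 0 0 0; 0 0 -0.5 0 0 0; 0 0 -0.5 0 0 0; 0 0 -0.4 0 0 0; 0 0 0 0 0 0; 0 0 0 0 0 0",
)

```text
t: 13.48
tool_pos: [0.5636, 0.1642, 0.1062]
tool_rot: [-3.121, -0.362, -0.003]
contact_force: [-0.4, -0.7, -0.4]
opening: 0.0001
```

```bash
python3 - <<'E'
from h import *
go(0.001,0.124,.105)
d=ctrl.get_image("wrist");cv2.imwrite("pics/w7.png",d["pixels"][:,:,::-1])
E
```

```text
t 13.4833 rec xy [0.0021 0.0018] z 0.1062 F [-0.41 -0.71 -0.38] op 9.601540242162736e-05
shift units [-0.043 -4.887  0.046] turn units [ 0.001 -0.019 -0.   ]
```

View pics/w7.png

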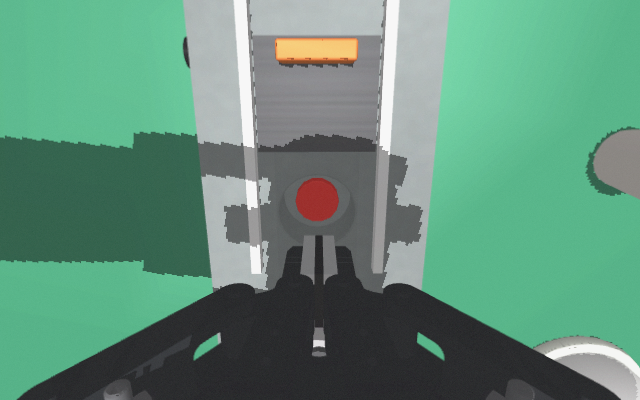

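The key is up at (317,200), with no force on the tool. I'll go over to the far side of the tab.

step_arm(
  increments="-0.04 -0.49 0 0 0 0; 0 -0.49 0 0 0 0; 0 -0.49 0 0 0 0; 0 -0.49 0 0 0 0; 0 -0.49 0 0 0 0; 0 -0.49 0 0 0 0; 0 -0.49 0 0 0 0; 0 -0.49 0 0 0 0; 0 -0.49 0 0 0 0; 0 -0.49 0 0 0 0; 0 0 0 0 0 0; 0 0 0 0 0 0",
)

```text
t: 14.53
tool_pos: [0.5338, 0.2838, 0.105]
tool_rot: [3.12, 0.364, 0.0]
contact_force: [0.4, -0.7, -0.7]
opening: -0.0
```

```bash
python3 - <<'E'
from h import *
go(0.001,0.124,.062)
d=ctrl.get_image("side");cv2.imwrite("pics/s8.png",cv2.resize(d["pixels"][40:200,220:400,::-1],None,fx=3.7,fy=3.7))
def P(x,y,z): return np.r_[C+M2@[x,y],z]
E
```

```text
t 14.5333 rec xy [0.0005 0.125 ] z 0.105 F [ 0.44 -0.73 -0.74] op -1.6914624228773605e-05
shift units [0.021 0.039 1.721] turn units [0.004 0.    0.013]
```

View pics/s8.png

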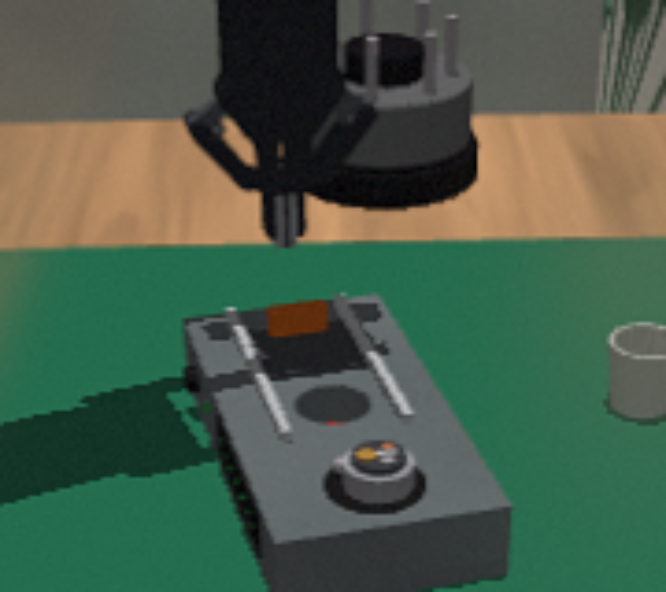

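The fingers are about 15 mm beyond the tab. I'll go down and push it closed.

step_arm(
  increments="0 0 0.3 0 0 0; 0 0 0.3 0 0 0; 0 0 0.3 0 0 0; 0 0 0.3 0 0 0; 0 0 0.3 0 0 0; 0 0 0.2 0 0 0; 0 0 0 0 0 0; 0 0 0 0 0 0",
)

```text
t: 15.25
tool_pos: [0.5337, 0.283, 0.0619]
tool_rot: [3.12, 0.362, -0.002]
contact_force: [-0.1, 0.2, 0.1]
opening: -0.0
```

step_arm(
  increments="0 0.26 0 0 0 0; 0 0.26 0 0 0 0; 0 0.26 0 0 0 0; 0 0.26 0 0 0 0; 0 0.26 0 0 0 0; 0 0.26 0 0 0 0; 0 0.26 0 0 0 0; 0 0.26 0 0 0 0; 0 0.26 0 0 0 0; 0 0.26 0 0 0 0; 0 0.26 0 0 0 0; 0 0.26 0 0 0 0",
)

```text
t: 16.25
tool_pos: [0.552, 0.2066, 0.0626]
tool_rot: [-3.121, -0.362, -0.0]
contact_force: [0.7, 1.3, 1.8]
opening: 0.0001
```

step_arm(
  increments="0 0 0 0 0 0; 0 0.06 0 0 0 0; 0 0.06 0 0 0 0; 0 0 0 0 0 0",
)

```text
t: 16.58
tool_pos: [0.5522, 0.2041, 0.0622]
tool_rot: [3.12, 0.362, -0.002]
contact_force: [0.1, -0.3, -0.5]
opening: 0.0001
```

```bash
python3 - <<'E'
from h import *
go(0.001,0.039,.062)
E
```

```text
t 16.5833 rec xy [0.0001 0.0432] z 0.0622 F [ 0.13 -0.31 -0.48] op 0.00010834980465818323
shift units [0.037 0.17  0.007] turn units [0.003 0.01  0.002]
```

step_arm(
  increments="0 0.06 0 0 0 0; 0 0.06 0 0 0 0; 0 0 0 0 0 0",
)

```text
t: 16.83
tool_pos: [0.5529, 0.2013, 0.0622]
tool_rot: [3.12, 0.362, -0.001]
contact_force: [-0.7, 1.7, -0.7]
opening: 0.0002
```

step_arm(
  increments="0 0.06 0 0 0 0; 0 0 0 0 0 0",
)

```text
t: 17.0
tool_pos: [0.5531, 0.2005, 0.0623]
tool_rot: [-3.119, -0.362, 0.001]
contact_force: [-1.5, 3.6, -1.1]
opening: -0.0
```

step_arm(
  increments="0 0.06 0 0 0 0; 0 0 0 0 0 0",
)

```text
t: 17.17
tool_pos: [0.5531, 0.2004, 0.0623]
tool_rot: [-3.116, -0.361, 0.002]
contact_force: [-3.3, 9.2, -0.4]
opening: -0.0003
```

The force rose to 9 N at the stop. The two stop contacts give a pad half-width of 10.8 mm (true value 11), so both ends were reached. I'll back off and retreat up.

step_arm(
  increments="0 -0.3 0 0 0 0; 0 -0.4 0 0 0 0; 0 -0.3 -0.4 0 0 0; 0 -0.3 -0.8 0 0 0; 0 -0.5 -0.8 0 0 0; 0 -0.8 -0.8 0 0 0; 0 -0.8 -0.8 0 0 0; 0 -0.8 -0.8 0 0 0; 0 -0.8 -0.8 0 0 0; 0 -0.8 -0.5 0 0 0; 0 -0.8 0 0 0 0; 0 -0.8 0 0 0 0",
)

```text
t: 18.17
tool_pos: [0.5121, 0.3804, 0.2083]
tool_rot: [-3.12, -0.363, -0.007]
contact_force: [0.7, 0.4, -0.3]
opening: -0.0
```

step_arm(
  increments="-0.4 -0.8 0 0 0 0; -0.4 -0.8 0 0 0 0; -0.4 -0.8 0 0 0 0; -0.4 -0.8 0 0 0 0; -0.4 -0.8 0 0 0 0; -0.4 -0.8 0 0 0 0; -0.4 -0.8 0 0 0 0; -0.4 -0.8 0 0 0 0; 0 0 0 0 0 0; 0 0 0 0 0 0; 0 0 0 0 0 0; 0 0 0 0 0 0",
)

```text
t: 19.17
tool_pos: [0.3977, 0.5155, 0.2054]
tool_rot: [3.121, 0.361, 0.001]
contact_force: [0.4, -0.3, 0.3]
opening: 0.0001
```

```bash
python3 - <<'E'
from h import *
go(0.001,0.039,.062)
d=ctrl.get_image("top");cv2.imwrite("pics/t9.png",d["pixels"][:,:,::-1])
a=cv2.imread("pics/top0.png");f=cv2.absdiff(a,d["pixels"][:,:,::-1].copy()).max(2);f[:,:170]=0
n,l,st,ce=cv2.connectedComponentsWithStats((f>50).astype(np.uint8));print([s.tolist() for s in st[1:] if s[4]>3])
z=cv2.resize(d["pixels"][150:265,165:335,::-1],None,fx=4.7,fy=4.7,interpolation=cv2.INTER_CUBIC);cv2.imwrite("pics/t9z.png",z)
d=ctrl.get_image("side");cv2.imwrite("pics/s9.png",d["pixels"][:,:,::-1])
E
```

```text
t 19.1667 rec xy [-0.079   0.3817] z 0.2054 F [ 0.39 -0.26  0.27] op 8.278360469061935e-05
shift units [ 3.208 13.705  5.744] turn units [ 0.003 -0.006 -0.008]
[[236, 197, 6, 20, 69], [232, 199, 5, 19, 35], [170, 314, 83, 86, 3197], [170, 384, 14, 16, 120]]
```

View pics/t9z.png

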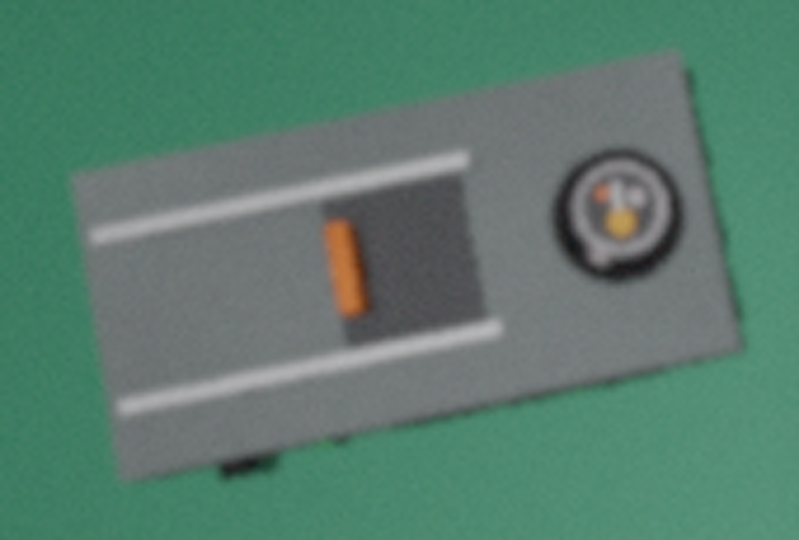

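View pics/s9.png

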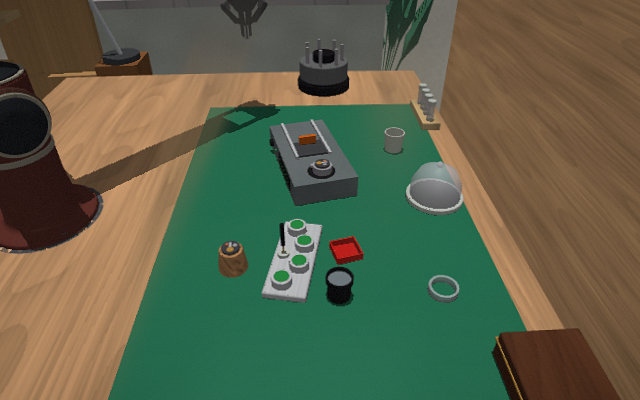

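Only the tab's pixels changed (plus the arm's shadow). The shutter moved about 6 mm from its start position to the closed stop, and everything else is as it was. I'll hand in.

```bash
python3 -c "
from station import ctrl
print(ctrl.finish_job())"
```

```text
the job is handed in; nothing more can be done
None
```

The job is done and handed in at about 19 s of the 54 s allowed; no verdict is reported. With the fingers shut, I pushed the shutter open to its stop and pressed the red key down for about 2.5 s. I then let the key up and pushed the shutter closed to its other stop.

- **Shutter:** Pushing force rose to about 9 N at each end. The two contact positions give a pad half-width of 10.8 mm against the stated 11, so both stops were reached. The last top view shows it closed.
- **Key:** It bottomed at fingertip height 0.022 m with 13–14 N, where 5 N is enough. There was also a sideways force of about 5 N during the hold, most likely friction. The wrist view right after showed the key up and the tool unloaded; with the shutter closed it can't be seen any more.
- **Other things:** Comparing top views from before and after, only the tab and the arm's shadow changed (the strip left of column 170 was not compared). The movement and the other loose things look unmoved, and the arm is clear of everything.
- **Disagreement:** The camera estimates of the recorder's position differed by 2–4 mm along its length. The stop contacts settled it at about +1.7 mm from the frame I used.

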